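# Push a row of cartons home and shut the gate behind it

## Robot

A 7-joint arm with a two-finger parallel gripper is mounted at the origin on a cart in front of the work surface, level with it; the furniture and walls round the work are solid. World frame = base frame: x ahead of the robot, y to its left, z up, the work surface at z = 0. Lengths are in m, angles in rad, forces in N, time in s.
With the tool pointing down it reaches from about 0.35 to 0.775 m from the base axis. Payload 3.1 kg.
Tool frame: the origin (TCP) lies at the very end of the fingers, on their centre line; the grasp point (between the pads) lies 19 mm behind it; z points along the fingers, y is the line along which they close (so a half turn about z gives the same grasp; the last joint's range is limited). The gripper opens to 85 mm and grips with 20 to 120 N. Pads are 22 mm wide; open, the fingers measure 114 mm over their backs; the gripper's body (76 mm by 85 mm) begins 54 mm behind the grasp point. The pads swing forward as they close: fully open they stand 13 mm farther back than shut.
Start: joints at [1.105, 0.311, 0.014, 1.512, -0.004, 1.319, -0.027], TCP at [0.226, -0.501, 0.231] pointing down, gripper open.
Joint ranges: [-2.7, 2.7], [-0.3, 1.91], [-1.27, 1.3], [0.12, 2.57], [-1.44, 4.58], [0.2, 2.03], [-3.05, 3.05]. Speed limits (rad/s): [2.79, 2.79, 3.14, 3.14, 3.14, 3.14, 3.14].

## Interface

Orientations are given as a rotation vector (axis times angle).
In Python, from station import * gives the robot as it stands. The module is installed in compiled form; this text tells all that it offers.
- The arm moves only by the tool jog_arm, never from a script. Its argument "increments" is a list of rows, each an object of numbers: "tx", "ty", "tz": the shift along the tool's x, y, z in units of 25 mm (1.0 is 25 mm); "roll": the turn about the tool's z in units of 6 degrees (1.0 is 6 degrees); "fingers": the finger opening in mm, from 0 to 85.4. A call has 1 to 12 rows; each row shifts and turns the commanded pose from where the row before left it, along the tool's axes as they then stand; what a row does not reach is not made up. A row lasts 1/12 s, in which the tool goes at most 41.7 mm and 7.16 degrees, less where a joint would pass 70% of its speed; a pose out of reach is approached as far as the arm can. A call is refused whole if a number of a shift passes 1 or a number of a turn 1, either way. A call with a gripper value outside its range is refused whole. The fingers move at their own pace and stop on an object; "newtons" is the grip in N (left out, the last holds). Time passes only in rows, so rows that do not move let the fingers close. It gives the time, the measured TCP pose, the force, the opening and the grip force at its end, in the units of the state.
- get_obs(): the state, without advancing time (a new reading comes with each control period).
- camera(name): name is "side" or "top" or "wrist"; returns the picture (420x560x3 uint8, red, green, blue); there is no depth.
- camera_model(name): a dict with "vertical_fov" (degrees; the focal length in pixels is half the picture's height over the tangent of half this angle, whatever the lens; pixels are square), "cx", "cy" (the principal point, pixels), "k1" (the pictures are not rectified: a ray, as slopes to the right and down, at radius r is drawn at 1 + k1 r^2 times it, then the intrinsics apply), "origin" and "attitude" of the camera in the world. Camera axes: x right, y down, z forward; pixel columns grow to the right and rows downward; lengths in m; the calibration is good to about 2 mm. A picture is of the moment at which its call begins: read the wrist's pose just before it. camera_model takes no time and is no camera call; for the wrist camera it gives the pose at the moment of the call.
- finish_job(): hands the job in; it is judged then, once.
Trained networks look in the newest picture that a camera, given by its name, has taken for a name from the list of things; names that differ only in an ending like _2 or _b are one class to them, and where a whole thing is asked for, a point or a joint stands for the part that bears it (a point fixed in the world has none). Each returns a list of dicts, best first, with "score" (0 to 1); they miss things now and then, are a little off and sometimes report something else, mostly with a low value. They report only what shows in the picture. A call takes as long as a camera call. They do not tell look-alikes from the thing itself.
- spot_in(camera, label): "at" ([column, row] in pixels, amid what is visible of it).
The state is a dict: "clock": time; "joint_pos": joint angles; "qd": joint speeds; "joint_efforts": joint torques, N m; "tool_pos": TCP position; "orientation": TCP orientation; "wrist_force": force on the tool from outside, world axes, zero at the start; "wrist_torque": the same for the moment, N m; "grip_width": opening from 0.0 (shut) to 1.0 (fully open); "grasp_force": force on a finger pad.
Only numpy, scipy, OpenCV 4.12 (cv2) and the standard library are available. Lean on these libraries where they do the work, as an engineer would, in place of code of your own. Each camera call takes 0.05 s, during which the arm holds its last target. There are 200 camera calls.

## Task

Push the row of three cartons along the guide channel as one train, by pushing only on the last carton (the one farthest from the end stop), until the first rests against the end stop and all three touch. Then push the swinging gate fully shut across the channel behind the last carton. Push with the fingertips or the outside of the fingers: grip, pinch, lift, tip or crush nothing, keep the row together, leave the other things on the bench alone, and finish clear of everything.

Things in the scene. Friction and masses are not known exactly. Their poses are not given: they have to be found in the camera images.
- rail: aluminium guide channel fixed to the bench, 460 mm long along its own y. Origin on the bench top, on the channel's centre line. Floor 4 mm above the bench; far fence (at +x) 49 mm high, inner face at x = +58 mm; near lip (at -x) 16 mm high, from x = -58 to -62 mm. A dark end stop closes its -y end (face at y = -150 mm); the +y end, at y = +285 mm, is open
- stop_face (a point): centre of the face of the end stop (50 mm high), 27 mm above the bench, axes as the channel's. The row starts 65 to 125 mm short of it and is pushed along -y; when home, the outer face of the last carton is about 258 mm from this face (y = +108 mm in the channel's frame)
- carton_1: the first (next to the end stop) of three alike small brown closed cartons that stand in a row in the channel, touching (gaps under 1.5 mm). Each is 86 mm long along the channel (own x), 111 mm wide across it (own y), 51 mm high and weighs 0.1 to 0.2 kg. Origin at the centre of its underside; own +x points along the channel's +y, to its open end
- carton_2: the middle one of three alike small brown closed cartons that stand in a row in the channel, touching (gaps under 1.5 mm). Each is 86 mm long along the channel (own x), 111 mm wide across it (own y), 51 mm high and weighs 0.1 to 0.2 kg. Origin at the centre of its underside; own +x points along the channel's +y, to its open end
- carton_3: the last (farthest from the end stop, the one to push on) of three alike small brown closed cartons that stand in a row in the channel, touching (gaps under 1.5 mm). Each is 86 mm long along the channel (own x), 111 mm wide across it (own y), 51 mm high and weighs 0.1 to 0.2 kg. Origin at the centre of its underside; own +x points along the channel's +y, to its open end
- gate_pivot (a point): upright pivot axis of the gate, 40 mm above the bench, beside the near lip (x = -75 mm, y = +126 mm in the channel's frame; axes as the channel's)
- gate (a joint): angle of the gate: 0 when it points along the channel's +y beside the near lip, negative swung out toward the robot (limit -0.5), +1.57 (its limit) when shut, pointing along the channel's +x across it. Starts between -0.25 and 0; turns clockwise seen from above as it shuts, against light friction (0.06 N m), and stays where it is left
- paddle (a point): centre of the outer face (the one to push) of the paddle at the end of the gate, 102 mm from the pivot, 51 mm above the bench. Axes: y along the gate to its tip, x the way it moves as it shuts. The gate is a steel bar 12 mm thick, centred on the pivot line, 23 to 47 mm above the bench; the paddle, 77 to 127 mm from the pivot, reaches from 23 to 79 mm above the bench
- glue: bystander, leave alone: standing glue stick, 26 mm round, 86 mm tall; origin at the centre of its underside
- tape: bystander, leave alone: small tape roll lying flat, 70 mm across, 26 mm high; origin at the centre of its underside
- cutter: bystander, leave alone: box cutter lying flat, 29 x 151 x 21 mm, long along its own y; origin at the centre of its underside
- marker: bystander, leave alone: marker pen lying flat, 19 x 136 x 21 mm, long along its own y; origin at the centre of its underside
- bottle: bystander, leave alone: standing squeeze bottle, 56 mm round, 182 mm tall; origin at the centre of its underside
Not all that is in view belongs to the job. What is shaped like the carton_3 but orange is not meant.

How it is judged:
By the outcome, as a careful person would: the job done as asked, in the order asked, and still so for the second after the job is handed in, with the robot touching nothing.
It also fails if it takes over 51 s, if anything falls off the work surface, if the arm or the gripper's body presses on something with over 40 N, if the wrist force passes 120 N, or if a joint passes its speed limit or range.

## Working session

There is one attempt and no reset: what is moved stays moved. The work goes in short steps, Python scripts to look and compute and a tool call to move; the robot and the scene stay as the last step left them, time stands still between calls to the robot, and variables do not carry over. Pictures are saved under pics/ and viewed, at most 10 in all, crops included, and the job is handed in when it is done.

Besides the shell and the picture viewer there is one more tool, called after "Emit:" as a command line: name --argument value ..., lists and objects as JSON in quotes. jog_arm: Moves the arm, as the interface text tells. Its arguments: {"type":"object","properties":{"increments":{"type":"array","items":{"type":"object","properties":{"tx":{"type":"number"},"ty":{"type":"number"},"tz":{"type":"number"},"roll":{"type":"number"},"fingers":{"type":"number"}}}},"newtons":{"type":"number"}},"required":["increments"]}

```bash
mkdir -p pics
cat > h.py <<'E'
from station import *
import numpy as np, cv2
from scipy.spatial.transform import Rotation as R
def save(name,fn):
    im=camera(name); cv2.imwrite('pics/'+fn,im[:,:,::-1]); return im
def cm(name):
    m=camera_model(name); f=210/np.tan(np.radians(m['vertical_fov'])/2)
    a=np.array(m['attitude']); Rm=R.from_rotvec(a).as_matrix() if a.size==3 else a.reshape(3,3)
    return m,f,Rm
def proj(name,P):
    m,f,Rm=cm(name); p=(np.atleast_2d(P)-m['origin'])@Rm
    s=p[:,:2]/p[:,2:]; s=s*(1+m['k1']*(s**2).sum(1,keepdims=True))
    return s*f+[m['cx'],m['cy']]
def ray(name,uv,z):
    m,f,Rm=cm(name); d=(np.array(uv,float)-[m['cx'],m['cy']])/f; s=d.copy()
    for _ in range(20): s=d/(1+m['k1']*(s@s))
    v=Rm@np.r_[s,1]; o=np.array(m['origin']); return o+v*(z-o[2])/v[2]
E
python3 - <<'E'
from h import *
for n in ['top','side']:
    save(n,n+'0.png'); print(n,camera_model(n))
    for l in ['carton_3','gate','paddle','rail','glue','tape','cutter','marker','bottle']:
        print(l,[(np.round(d['at']).tolist(),round(d['score'],2)) for d in spot_in(n,l)][:5])
o=get_obs();print(o)
E
```

```text
top {'vertical_fov': 48.49620720627432, 'cx': 282.6881911540681, 'cy': 200.31559509545968, 'k1': -0.11794092054620482, 'origin': array([0.50795222, 0.04532054, 1.02119002]), 'attitude': array([-2.1428061 ,  2.15107842, -0.07306492])}
carton_3 [([295.0, 218.0], 0.92), ([335.0, 214.0], 0.9), ([255.0, 223.0], 0.79), ([272.0, 96.0], 0.56), ([394.0, 259.0], 0.53)]
gate [([245.0, 266.0], 0.96)]
paddle [([242.0, 266.0], 0.64)]
rail [([299.0, 246.0], 0.9), ([371.0, 126.0], 0.5)]
glue [([318.0, 151.0], 0.55)]
tape [([342.0, 282.0], 0.66)]
cutter [([394.0, 260.0], 0.9)]
marker [([250.0, 153.0], 0.95)]
bottle [([369.0, 129.0], 0.95), ([296.0, 246.0], 0.61)]
side {'vertical_fov': 42.02485000718887, 'cx': 286.54931778081635, 'cy': 206.84586001986898, 'k1': -0.19488310793078512, 'origin': array([0.65824574, 0.86038072, 0.72813491]), 'attitude': array([-0.08544267, -2.82223934,  1.31707218])}
carton_3 [([291.0, 181.0], 0.96), ([302.0, 206.0], 0.82), ([316.0, 245.0], 0.8), ([161.0, 244.0], 0.75), ([372.0, 254.0], 0.41)]
gate [([369.0, 254.0], 0.68), ([304.0, 208.0], 0.43)]
paddle [([369.0, 255.0], 0
[... 185 characters left out ...]
'joint_pos': array([ 1.10532376,  0.31086914,  0.01399409,  1.51148709, -0.00440093,
        1.3192152 , -0.02715503]), 'qd': array([-0.00026511, -0.00178397, -0.00012073,  0.00044368,  0.00036262,
        0.00156813,  0.00016052]), 'joint_efforts': array([-3.34740607e-04, -3.79811168e+01,  1.45650893e-01, -2.30867243e+01,
        1.21063538e-02,  1.92318468e-03,  1.41973968e-05]), 'tool_pos': array([ 0.22620012, -0.50135011,  0.23132599]), 'orientation': array([ 3.07123860e+00,  6.60872951e-01, -8.12958150e-06]), 'wrist_force': array([-0.32617173,  0.26747552, -0.54232289]), 'wrist_torque': array([-0.01636547, -0.03254879,  0.02639732]), 'grasp_force': 0.0, 'grip_width': 1.0027499053340116}
```

View pics/top0.png

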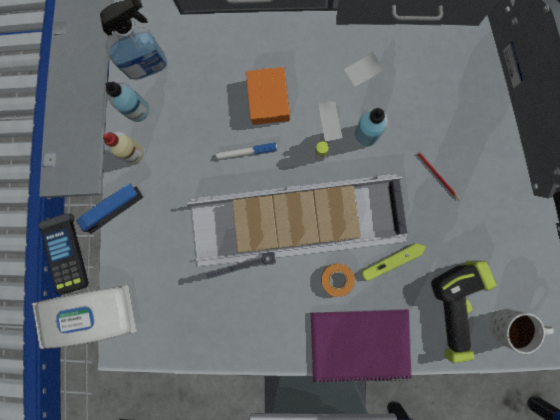

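View pics/side0.png

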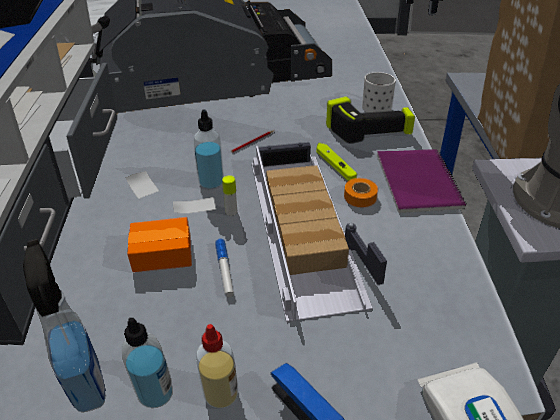

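The top view shows the brown row at (255,223), (295,218) and (335,214), with the dark stop at (398,207). The gate runs from its pivot at (268,258) to about (180,280).
Things that could be taken for carton_3 are the three brown cartons and the orange box at (268,96). I choose (255,223), which is brown and farthest from the stop. Next is a close crop to check that.

Run:
```python
import cv2
im=cv2.imread('pics/top0.png')[165:300,165:425]
cv2.imwrite('pics/crop.png',cv2.resize(im,None,fx=3,fy=3,interpolation=cv2.INTER_CUBIC))
im=cv2.imread('pics/side0.png')[130:330,235:400]
cv2.imwrite('pics/crops.png',cv2.resize(im,None,fx=3,fy=3,interpolation=cv2.INTER_CUBIC))
```

```text
(no output)
```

View pics/crop.png

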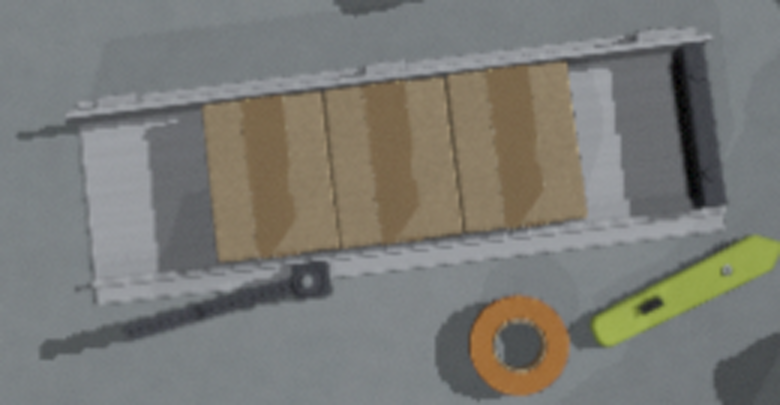

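View pics/crops.png

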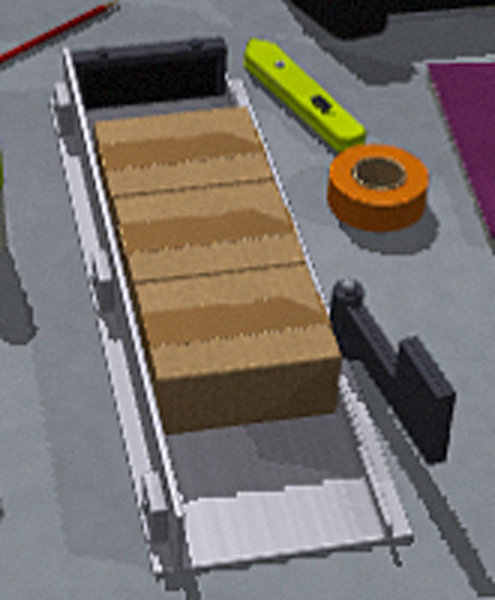

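```bash
cat > fit.py <<'E'
from h import *
from scipy.optimize import least_squares
up=lambda p:np.array(p)/3+165-1/3
# unknown: x,y,yaw of rail, s = y of outer face of carton_3, g = gate angle
m=lambda *a:a
def pts(q):
    s=q[3]; P=[]
    loc=[(55.5,s,55),(-55.5,s,55),(55.5,s-258,55),(-55.5,s-258,55),(-62,285,16),(-58,-150,52),(58,-150,52)]
    return np.array(loc)
obs=up([(204,103),(217,262),(566,63),(586,216),(98,303),(702,208),(690,47)])
def W(q,L):
    L=np.array(L,float)/1000; c,s=np.cos(q[2]),np.sin(q[2])
    return np.c_[q[0]+c*L[:,0]-s*L[:,1],q[1]+s*L[:,0]+c*L[:,1],L[:,2]]
def Q(v): return [v[0],v[1],v[2],v[3]*1000]
f=lambda v:(proj('top',W(Q(v),pts(Q(v))))-obs).ravel()
if __name__=='__main__':
    r=least_squares(f,[.45,.05,0.1,.19]); q=Q(r.x); print(q); print(r.fun.reshape(-1,2).round(1).tolist())
    np.save('q.npy',q)
    piv=W(q,[(-75,126,47)])[0]; print('piv',piv,proj('top',[piv]), 'seen',up((309,282)))
    # gate angle from tip top (z 79)
    print('stop',W(q,[(0,-150,27)]))
    for px in [(130,325),(132,338)]:
        w=ray('top',up(px),.079); d=w-piv; print(w,np.hypot(*d[:2]),'ang',q[2]+np.pi/2-np.arctan2(d[1],d[0]))
    for n,l,z in [('top','tape',.013),('top','cutter',.01),('top','glue',.08),('top','bottle',.15)]:
        camera('top'); print(l,ray(n,spot_in(n,l)[0]['at'],z))
    # check in side
    S=[(55.5,q[3],55),(-55.5,q[3],55),(-62,285,16),(-58,-150,52),(58,-150,52),(-75,126,55)]
    ps=proj('side',W(q,S)); print('side crop',((ps-[235,130])*3).round(0).tolist())
    for g in(-.25,-.2,-.15,-.1,-.05,0):
        d=lambda r,t,z:(-75+r*np.sin(g)+t*np.cos(g),126+r*np.cos(g)-t*np.sin(g),z)
        L=[d(127,-6,79),d(127,6,79),d(77,6,79)]
        print(g,'side',((proj('side',W(q,L))-[235,130])*3).round(0).tolist(),'top',((proj('top',W(q,L))-165)*3).round().tolist())
E
python3 fit.py
```

```text
[np.float64(0.5802266447048391), np.float64(-0.004373340894542328), np.float64(0.12173629891737567), np.float64(190.6372953485307)]
[[-1.3, 1.9], [0.4, 1.7], [0.4, -0.4], [1.1, 1.4], [-0.1, -3.9], [1.8, 0.2], [-2.4, -1.0]]
piv [0.49048078 0.11158648 0.047     ] [[269.61549313 259.19363583]] seen [267.66666667 258.66666667]
stop [[ 0.59844202 -0.15326323  0.027     ]]
[0.46295885 0.23450691 0.079     ] 0.12596383898601746 ang -0.09853125564936804
[0.45424083 0.2330572  0.079     ] 0.12676147067709345 ang -0.16819970216171454Traceback (most recent call last):
  File "fit.py", line 25, in <module>
    camera('top'); print(l,ray(n,spot_in(n,l)[0]['at'],z))
                                 ~~~~~~~~~~~~^^^
IndexError: list index out of range
```

```bash
cat > fit2.py <<'E'
from fit import *
us=lambda p:np.array(p)/3+[235,130]-1/3
def model(v):
    q=Q(v); s=q[3]
    T=W(q,[(55.5,s,55),(-55.5,s,55),(55.5,s-258,55),(-55.5,s-258,55),(-75,126,55)])
    S=W(q,[(55.5,s,55),(-55.5,s,55),(55.5,s,4),(-55.5,s,4),(55.5,s-258,55),(-55.5,s-258,55)])
    return T,S
oT=up([(204,103),(217,262),(566,63),(586,216),(309,282)])
oS=us([(158,380),(341,358),(172,432),(335,412),(97,123),(243,107)])
def f2(v):
    T,S=model(v); return np.r_[(proj('top',T)-oT).ravel(),(proj('side',S)-oS).ravel()]
r=least_squares(f2,[.58,0,.12,.19],loss='soft_l1'); q=Q(r.x); print(np.round(q,4)); print((np.round(f2(r.x),1)).reshape(-1,2).tolist()); np.save('q.npy',q)
T=W(q,[(-62,285,16),(-62,285,0),(-58,-150,52),(58,-150,52),(58,285,49)]); print('top crop',((proj('top',T)-165)*3).round().tolist(),'side',((proj('side',T)-[235,130])*3).round().tolist())
for g in(-.25,-.2,-.15,-.1,-.05,0):
    d=lambda r,t,z:(-75+r*np.sin(g)+t*np.cos(g),126+r*np.cos(g)-t*np.sin(g),z)
    L=[d(127,-6,79),d(127,6,79),d(77,6,79)]
    print(g,'side',((proj('side',W(q,L))-[235,130])*3).round(0).tolist(),'top',((proj('top',W(q,L))-165)*3).round().tolist())
E
python3 fit2.py
```

```text
[ 5.820000e-01 -1.500000e-03  1.137000e-01  1.879117e+02]
[[-1.3, 0.1], [-0.0, -0.1], [0.5, -1.2], [0.8, 0.7], [-0.1, -0.7], [0.1, -0.2], [1.0, -0.7], [-4.6, 2.5], [0.9, 1.3], [-1.2, -1.0], [2.1, -1.0]]
top crop [[92.0, 285.0], [97.0, 284.0], [702.0, 207.0], [679.0, 42.0], [65.0, 116.0]] side [[393.0, 521.0], [390.0, 539.0], [228.0, 44.0], [74.0, 60.0], [184.0, 513.0]]
-0.25 side [[472.0, 385.0], [453.0, 391.0], [407.0, 335.0]] top [[133.0, 355.0], [127.0, 338.0], [195.0, 312.0]]
-0.2 side [[462.0, 388.0], [443.0, 394.0], [401.0, 336.0]] top [[129.0, 346.0], [124.0, 329.0], [194.0, 306.0]]
-0.15 side [[452.0, 392.0], [433.0, 397.0], [395.0, 338.0]] top [[126.0, 337.0], [122.0, 320.0], [193.0, 300.0]]
-0.1 side [[442.0, 394.0], [422.0, 399.0], [389.0, 339.0]] top [[124.0, 328.0], [120.0, 310.0], [192.0, 295.0]]
-0.05 side [[432.0, 397.0], [411.0, 400.0], [382.0, 339.0]] top [[122.0, 319.0], [119.0, 301.0], [191.0, 289.0]]
0 side [[421.0, 399.0], [400.0, 402.0], [376.0, 340.0]] top [[120.0, 309.0], [118.0, 292.0], [191.0, 283.0]]
```

```bash
cat > go.py <<'E'
from fit import *
q=np.load('q.npy')
def go(loc,roll=True):
    """loc rail mm; print tool units needed (after roll)"""
    o=get_obs(); Rt=R.from_rotvec(o['orientation']).as_matrix()
    y=Rt[:,1]; a=np.arctan2(y[1],y[0]); d=(q[2]-a+np.pi/2)%np.pi-np.pi/2 # world ccw turn to align tool y with rail x
    t=W(q,[loc])[0]-o['tool_pos']; R2=R.from_rotvec([0,0,d]).as_matrix()@Rt
    print('t',o['clock'],'world d',(t*1000).round(),'roll units',round(-np.degrees(d)/6,2),'units before roll',(Rt.T@t/.025).round(2),'after',(R2.T@t/.025).round(2))
    c,s=np.cos(q[2]),np.sin(q[2]); p=(o['tool_pos']-[q[0],q[1],0])*1000; print('rail pos',np.round([c*p[0]+s*p[1],-s*p[0]+c*p[1],p[2]],1),'F',o['wrist_force'].round(1), 'toolx',Rt[:,0].round(2),'tooly',Rt[:,1].round(2),'q',o['joint_pos'].round(2),'w',o['grip_width'])
if __name__=='__main__':
    import sys; go([float(a) for a in sys.argv[1:4]])
E
python3 go.py 0 235 231
```

```text
t 1.1 world d [329. 733.  -0.] roll units -12.04 units before roll [ 2.407e+01 -2.132e+01  1.000e-02] after [2.765e+01 1.641e+01 1.000e-02]
rail pos [-410.3 -456.3  231.3] F [-1.  -0.5 -0.2] toolx [ 0.91  0.41 -0.  ] tooly [ 0.41 -0.91  0.  ] q [ 1.11  0.31  0.01  1.51 -0.    1.32 -0.03] w 0.9954885184468183
```

Emit:
jog_arm --increments '[{"tx": 0.9, "roll": -1, "fingers": 40}, {"tx": 0.9, "roll": -1, "fingers": 40}, {"tx": 0.9, "roll": -1, "fingers": 40}, {"tx": 0.9, "roll": -1, "fingers": 40}, {"tx": 0.9, "roll": -1, "fingers": 40}, {"tx": 0.9, "roll": -1, "fingers": 40}, {"tx": 0.9, "roll": -1, "fingers": 40}, {"tx": 0.9, "roll": -1, "fingers": 40}, {"tx": 0.9, "roll": -1, "fingers": 40}, {"tx": 0.9, "roll": -1, "fingers": 40}, {"tx": 0.9, "roll": -1, "fingers": 40}, {"tx": 0.9, "roll": -1, "fingers": 40}]'

```text
invalid input at $.increments[0]: expected keys tx, ty, tz, roll, fingers
```

```bash
python3 go.py 0 235 231
```

```text
t 1.1 world d [329. 733.  -0.] roll units -12.04 units before roll [ 2.407e+01 -2.132e+01  1.000e-02] after [2.765e+01 1.641e+01 1.000e-02]
rail pos [-410.3 -456.3  231.3] F [-1.  -0.5 -0.2] toolx [ 0.91  0.41 -0.  ] tooly [ 0.41 -0.91  0.  ] q [ 1.11  0.31  0.01  1.51 -0.    1.32 -0.03] w 0.9954885184468183
```

Emit:
jog_arm --increments '[{"tx": 0.9, "ty": 0, "tz": 0, "roll": -1, "fingers": 40}, {"tx": 0.9, "ty": 0, "tz": 0, "roll": -1, "fingers": 40}, {"tx": 0.9, "ty": 0, "tz": 0, "roll": -1, "fingers": 40}, {"tx": 0.9, "ty": 0, "tz": 0, "roll": -1, "fingers": 40}, {"tx": 0.9, "ty": 0, "tz": 0, "roll": -1, "fingers": 40}, {"tx": 0.9, "ty": 0, "tz": 0, "roll": -1, "fingers": 40}, {"tx": 0.9, "ty": 0, "tz": 0, "roll": -1, "fingers": 40}, {"tx": 0.9, "ty": 0, "tz": 0, "roll": -1, "fingers": 40}, {"tx": 0.9, "ty": 0, "tz": 0, "roll": -1, "fingers": 40}, {"tx": 0.9, "ty": 0, "tz": 0, "roll": -1, "fingers": 40}, {"tx": 0.9, "ty": 0, "tz": 0, "roll": -1, "fingers": 40}, {"tx": 0.9, "ty": 0, "tz": 0, "roll": -1, "fingers": 40}]'

```text
clock: 2.1
tool_pos: [0.3634, -0.2875, 0.2313]
orientation: [2.089, 2.346, 0.001]
wrist_force: [0.0, 0.6, 1.1]
grip_width: 0.469
grasp_force: 0.0
```

```bash
python3 go.py 0 235 231
```

```text
t 2.1 world d [192. 519.  -0.] roll units 0.02 units before roll [19.75 10.03  0.02] after [19.77  9.99  0.02]
rail pos [-249.7 -259.4  231.3] F [0.  0.6 1.1] toolx [-0.12  0.99 -0.  ] tooly [0.99 0.12 0.  ] q [ 0.91  0.15 -0.32  1.72  0.05  1.28  0.7 ] w 0.4688241134698291
```

Emit:
jog_arm --increments '[{"tx": 1, "ty": 0.5, "tz": 0, "roll": 0, "fingers": 40}, {"tx": 1, "ty": 0.5, "tz": 0, "roll": 0, "fingers": 40}, {"tx": 1, "ty": 0.5, "tz": 0, "roll": 0, "fingers": 40}, {"tx": 1, "ty": 0.5, "tz": 0, "roll": 0, "fingers": 40}, {"tx": 1, "ty": 0.5, "tz": 0, "roll": 0, "fingers": 40}, {"tx": 1, "ty": 0.5, "tz": 0, "roll": 0, "fingers": 40}, {"tx": 1, "ty": 0.5, "tz": 0, "roll": 0, "fingers": 40}, {"tx": 1, "ty": 0.5, "tz": 0, "roll": 0, "fingers": 40}, {"tx": 1, "ty": 0.5, "tz": 0, "roll": 0, "fingers": 40}, {"tx": 1, "ty": 0.5, "tz": 0, "roll": 0, "fingers": 40}, {"tx": 1, "ty": 0.5, "tz": 0, "roll": 0, "fingers": 40}, {"tx": 1, "ty": 0.5, "tz": 0, "roll": 0, "fingers": 40}]'

```text
clock: 3.1
tool_pos: [0.4794, 0.0271, 0.2315]
orientation: [2.096, 2.339, 0.0]
wrist_force: [-0.0, -0.5, 0.1]
grip_width: 0.465
grasp_force: 0.0
```

Emit:
jog_arm --increments '[{"tx": 1, "ty": 0.5, "tz": 0, "roll": 0, "fingers": 40}, {"tx": 1, "ty": 0.5, "tz": 0, "roll": 0, "fingers": 40}, {"tx": 1, "ty": 0.5, "tz": 0, "roll": 0, "fingers": 40}, {"tx": 1, "ty": 0.5, "tz": 0, "roll": 0, "fingers": 40}, {"tx": 1, "ty": 0.5, "tz": 0.5, "roll": 0, "fingers": 40}, {"tx": 1, "ty": 0.5, "tz": 1, "roll": 0, "fingers": 40}, {"tx": 1, "ty": 0.5, "tz": 1, "roll": 0, "fingers": 40}, {"tx": 0.5, "ty": 0.5, "tz": 1, "roll": 0, "fingers": 40}, {"tx": 0, "ty": 0, "tz": 1, "roll": 0, "fingers": 40}, {"tx": 0, "ty": 0, "tz": 0, "roll": 0, "fingers": 40}]'

```text
clock: 3.93
tool_pos: [0.5543, 0.2223, 0.1128]
orientation: [-2.09, -2.338, 0.016]
wrist_force: [-1.4, -1.8, -0.9]
grip_width: 0.469
grasp_force: 0.0
```

Run:
```python
from go import *
go([0,225,15])
im=save('wrist','w1.png'); save('top','t1.png')
L=[(55.5,q[3],55),(-55.5,q[3],55),(55.5,q[3]-86,55),(-55.5,q[3]-86,55)]
print(proj('wrist',W(q,L)).round())
```

```text
t 3.9333 world d [  2.  -0. -98.] roll units -0.02 units before roll [-0.01  0.13  3.91] after [-0.01  0.13  3.91]
rail pos [ -2.2 225.5 112.8] F [-1.4 -1.8 -0.9] toolx [-0.11  0.99 -0.  ] tooly [ 0.99  0.11 -0.01] q [-0.    0.58 -0.61  1.52  0.34  1.17 -0.56] w 0.4688362672870301
[[346. 275.]
 [199. 276.]
 [338. 363.]
 [208. 363.]]
```

View pics/w1.png

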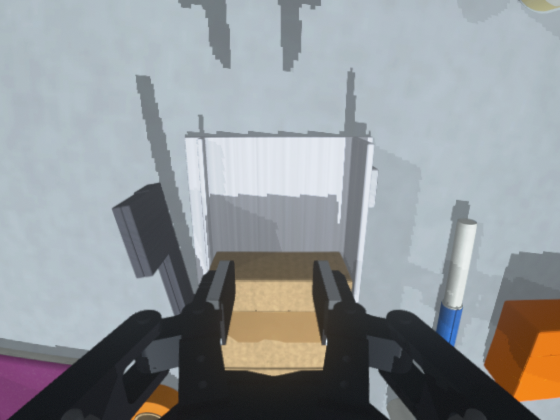

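The wrist view shows carton_3's outer face at rows 253-278 between the fingers, as predicted, with the gate at left (145,230). The descent spot in the channel is clear.

Emit:
jog_arm --increments '[{"tx": 0.4, "ty": 0.1, "tz": 0.8, "roll": 0, "fingers": 40}, {"tx": 0, "ty": 0, "tz": 0.8, "roll": 0, "fingers": 40}, {"tx": 0, "ty": 0, "tz": 0.8, "roll": 0, "fingers": 40}, {"tx": 0, "ty": 0, "tz": 0.8, "roll": 0, "fingers": 40}, {"tx": 0, "ty": 0, "tz": 0.5, "roll": 0, "fingers": 40}, {"tx": 0, "ty": 0, "tz": 0.2, "roll": 0, "fingers": 40}, {"tx": 0, "ty": 0, "tz": 0, "roll": 0, "fingers": 40}]'

```text
clock: 4.62
tool_pos: [0.5596, 0.2327, 0.0216]
orientation: [2.097, 2.338, -0.0]
wrist_force: [0.2, -0.6, 1.2]
grip_width: 0.466
grasp_force: 0.0
```

Run:
```python
from go import *
go([0,199,15])
```

```text
t 4.6167 world d [ -0. -36.  -7.] roll units -0.05 units before roll [-1.45 -0.16  0.26] after [-1.45 -0.17  0.26]
rail pos [  4.3 235.2  21.6] F [ 0.2 -0.6  1.2] toolx [-0.11  0.99 -0.  ] tooly [0.99 0.11 0.  ] q [-0.05  0.68 -0.56  1.59  0.41  0.99 -0.63] w 0.466372577417382
```

Emit:
jog_arm --increments '[{"tx": -0.2, "ty": -0.1, "tz": 0.2, "roll": 0, "fingers": 40}, {"tx": -0.3, "ty": -0.07, "tz": 0, "roll": 0, "fingers": 40}, {"tx": -0.3, "ty": 0, "tz": 0, "roll": 0, "fingers": 40}, {"tx": -0.2, "ty": 0, "tz": 0, "roll": 0, "fingers": 40}, {"tx": -0.15, "ty": 0, "tz": 0, "roll": 0, "fingers": 40}, {"tx": -0.1, "ty": 0, "tz": 0, "roll": 0, "fingers": 40}, {"tx": -0.1, "ty": 0, "tz": 0, "roll": 0, "fingers": 40}, {"tx": -0.1, "ty": 0, "tz": 0, "roll": 0, "fingers": 40}]'

```text
clock: 5.28
tool_pos: [0.5591, 0.1969, 0.0165]
orientation: [-2.096, -2.34, -0.001]
wrist_force: [0.1, -0.3, 0.7]
grip_width: 0.468
grasp_force: 0.0
```

Run:
```python
from go import *
go([0,119,15])
```

```text
t 5.2833 world d [  9. -80.  -1.] roll units -0.04 units before roll [-3.23  0.02  0.06] after [-3.23  0.01  0.06]
rail pos [ -0.2 199.7  16.5] F [ 0.1 -0.3  0.7] toolx [-0.11  0.99  0.  ] tooly [0.99 0.11 0.  ] q [ 0.02  0.67 -0.56  1.63  0.41  0.96 -0.58] w 0.46784845541172404
```

Emit:
jog_arm --increments '[{"tx": -0.08, "ty": 0, "tz": 0, "roll": 0, "fingers": 40}, {"tx": -0.1, "ty": 0, "tz": 0, "roll": 0, "fingers": 40}, {"tx": -0.12, "ty": 0, "tz": 0, "roll": 0, "fingers": 40}, {"tx": -0.15, "ty": 0, "tz": 0, "roll": 0, "fingers": 40}, {"tx": -0.15, "ty": 0, "tz": 0, "roll": 0, "fingers": 40}, {"tx": -0.15, "ty": 0, "tz": 0, "roll": 0, "fingers": 40}, {"tx": -0.15, "ty": 0, "tz": 0, "roll": 0, "fingers": 40}, {"tx": -0.15, "ty": 0, "tz": 0, "roll": 0, "fingers": 40}, {"tx": -0.15, "ty": 0, "tz": 0, "roll": 0, "fingers": 40}, {"tx": -0.15, "ty": 0, "tz": 0, "roll": 0, "fingers": 40}]'

```text
clock: 6.12
tool_pos: [0.5628, 0.1631, 0.0164]
orientation: [2.096, 2.34, 0.0]
wrist_force: [-1.0, 2.8, 0.7]
grip_width: 0.47
grasp_force: 1.1
```

Run:
```python
from go import *
go([0,119,15])
```

```text
t 6.1167 world d [  6. -46.  -1.] roll units -0.04 units before roll [-1.87  0.02  0.05] after [-1.87  0.02  0.05]
rail pos [ -0.4 165.6  16.4] F [-1.   2.8  0.7] toolx [-0.11  0.99  0.  ] tooly [0.99 0.11 0.  ] q [ 0.08  0.66 -0.56  1.65  0.41  0.95 -0.52] w 0.4704760920852672
```

Emit:
jog_arm --increments '[{"tx": -0.15, "ty": 0, "tz": 0, "roll": 0, "fingers": 40}, {"tx": -0.15, "ty": 0, "tz": 0, "roll": 0, "fingers": 40}, {"tx": -0.15, "ty": 0, "tz": 0, "roll": 0, "fingers": 40}, {"tx": -0.15, "ty": 0, "tz": 0, "roll": 0, "fingers": 40}, {"tx": -0.15, "ty": 0, "tz": 0, "roll": 0, "fingers": 40}, {"tx": -0.15, "ty": 0, "tz": 0, "roll": 0, "fingers": 40}, {"tx": -0.15, "ty": 0, "tz": 0, "roll": 0, "fingers": 40}, {"tx": -0.15, "ty": 0, "tz": 0, "roll": 0, "fingers": 40}, {"tx": -0.1, "ty": 0, "tz": 0, "roll": 0, "fingers": 40}, {"tx": -0.1, "ty": 0, "tz": 0, "roll": 0, "fingers": 40}, {"tx": -0.05, "ty": 0, "tz": 0, "roll": 0, "fingers": 40}, {"tx": 0, "ty": 0, "tz": 0, "roll": 0, "fingers": 40}]'

```text
clock: 7.12
tool_pos: [0.5669, 0.1268, 0.0163]
orientation: [2.096, 2.339, -0.0]
wrist_force: [0.6, 1.4, 0.5]
grip_width: 0.469
grasp_force: 0.8
```

Run:
```python
from go import *
go([0,119,15])
save('side','s2.png'); im=cv2.imread('pics/s2.png')[130:330,235:400]
cv2.imwrite('pics/s2c.png',cv2.resize(im,None,fx=3,fy=3,interpolation=cv2.INTER_CUBIC))
```

```text
t 7.1167 world d [  2. -10.  -1.] roll units -0.04 units before roll [-0.41  0.02  0.05] after [-0.41  0.02  0.05]
rail pos [ -0.5 129.1  16.3] F [0.6 1.4 0.5] toolx [-0.11  0.99 -0.  ] tooly [0.99 0.11 0.  ] q [ 0.14  0.65 -0.56  1.67  0.41  0.95 -0.46] w 0.4692345904926142
```

View pics/s2c.png

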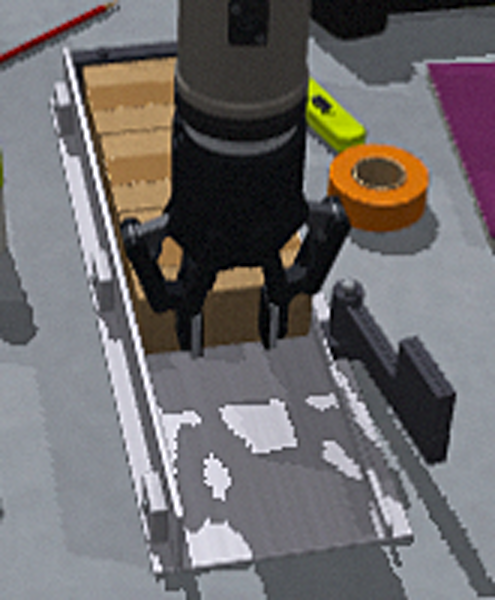

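The side crop shows both fingertips on carton_3's outer face (195-275, 330). The row is together and carton_1 is nearly at the stop (80,60). I'll creep the rest of the way until the force rises.

Emit:
jog_arm --increments '[{"tx": -0.1, "ty": 0, "tz": 0, "roll": 0, "fingers": 40}, {"tx": -0.1, "ty": 0, "tz": 0, "roll": 0, "fingers": 40}, {"tx": -0.08, "ty": 0, "tz": 0, "roll": 0, "fingers": 40}, {"tx": -0.06, "ty": 0, "tz": 0, "roll": 0, "fingers": 40}, {"tx": 0, "ty": 0, "tz": 0, "roll": 0, "fingers": 40}]'

```text
clock: 7.58
tool_pos: [0.5677, 0.1181, 0.0162]
orientation: [2.097, 2.339, -0.001]
wrist_force: [0.8, 1.0, 0.4]
grip_width: 0.472
grasp_force: 0.8
```

```bash
python3 go.py 0 119 15
```

```text
t 7.5833 world d [ 1. -1. -1.] roll units -0.04 units before roll [-0.06  0.03  0.05] after [-0.06  0.03  0.05]
rail pos [ -0.7 120.4  16.2] F [0.8 1.  0.4] toolx [-0.11  0.99 -0.  ] tooly [ 0.99  0.11 -0.  ] q [ 0.16  0.65 -0.56  1.67  0.41  0.94 -0.45] w 0.4716490217508424
```

Emit:
jog_arm --increments '[{"tx": -0.06, "ty": 0, "tz": 0, "roll": 0, "fingers": 40}, {"tx": -0.06, "ty": 0, "tz": 0, "roll": 0, "fingers": 40}, {"tx": 0, "ty": 0, "tz": 0, "roll": 0, "fingers": 40}]'

```text
clock: 7.83
tool_pos: [0.5676, 0.1173, 0.0163]
orientation: [-2.094, -2.34, -0.002]
wrist_force: [-0.5, 4.6, 1.5]
grip_width: 0.464
grasp_force: 2.3
```

Emit:
jog_arm --increments '[{"tx": -0.06, "ty": 0, "tz": 0, "roll": 0, "fingers": 40}, {"tx": -0.06, "ty": 0, "tz": 0, "roll": 0, "fingers": 40}, {"tx": 0, "ty": 0, "tz": 0, "roll": 0, "fingers": 40}]'

```text
clock: 8.08
tool_pos: [0.567, 0.1172, 0.0163]
orientation: [-2.09, -2.339, -0.005]
wrist_force: [-2.0, 7.1, 0.2]
grip_width: 0.468
grasp_force: 4.1
```

Emit:
jog_arm --increments '[{"tx": -0.06, "ty": 0, "tz": 0, "roll": 0, "fingers": 40}, {"tx": -0.06, "ty": 0, "tz": 0, "roll": 0, "fingers": 40}, {"tx": -0.04, "ty": 0, "tz": 0, "roll": 0, "fingers": 40}, {"tx": 0, "ty": 0, "tz": 0, "roll": 0, "fingers": 40}]'

```text
clock: 8.42
tool_pos: [0.5664, 0.1171, 0.0164]
orientation: [-2.084, -2.339, -0.01]
wrist_force: [-2.7, 12.7, -0.2]
grip_width: 0.469
grasp_force: 6.5
```

```bash
python3 go.py 0 119 15
```

```text
t 8.4167 world d [ 2. -0. -1.] roll units 0.01 units before roll [-0.02  0.08  0.06] after [-0.02  0.08  0.06]
rail pos [ -2.1 119.6  16.4] F [-2.7 12.7 -0.2] toolx [-0.11  0.99  0.01] tooly [ 0.99  0.11 -0.  ] q [ 0.17  0.65 -0.57  1.67  0.4   0.94 -0.43] w 0.4685657338038379
```

Emit:
jog_arm --increments '[{"tx": 0.3, "ty": 0, "tz": 0, "roll": 0, "fingers": 40}, {"tx": 0.4, "ty": 0, "tz": 0, "roll": 0, "fingers": 40}, {"tx": 0.6, "ty": 0, "tz": 0, "roll": 0, "fingers": 40}, {"tx": 0.5, "ty": 0, "tz": -0.6, "roll": 0, "fingers": 0}, {"tx": 0.5, "ty": 0, "tz": -0.9, "roll": 0, "fingers": 0}, {"tx": 0.5, "ty": 0, "tz": -1, "roll": 0, "fingers": 0}, {"tx": 0.5, "ty": 0, "tz": -1, "roll": 0, "fingers": 0}, {"tx": 0.5, "ty": 0, "tz": -1, "roll": 0, "fingers": 0}, {"tx": 0.5, "ty": 0, "tz": 0, "roll": -0.5, "fingers": 0}, {"tx": 0, "ty": 0, "tz": 0, "roll": -1, "fingers": 0}, {"tx": 0, "ty": 0, "tz": 0, "roll": 0, "fingers": 0}]'

```text
clock: 9.33
tool_pos: [0.5573, 0.2154, 0.1292]
orientation: [1.903, 2.497, -0.001]
wrist_force: [0.1, -0.4, -0.0]
grip_width: -0.0
grasp_force: 0.0
```

Run:
```python
from go import *
go([-132,232,50])
save('side','s3.png'); save('top','t3.png')
a=cv2.imread('pics/s3.png')[130:330,235:400]; b=cv2.imread('pics/t3.png')[165:300,165:425]
a=cv2.resize(a,None,fx=2,fy=2,interpolation=cv2.INTER_CUBIC); b=cv2.resize(b,None,fx=1.7,fy=1.7,interpolation=cv2.INTER_CUBIC)
c=np.zeros((400,780,3),np.uint8); c[:400,:330]=a; c[:b.shape[0],335:335+b.shape[1]]=b[:,:445]; cv2.imwrite('pics/c3.png',c)
```

```text
t 9.3333 world d [-133.   -1.  -79.] roll units 1.48 units before roll [ 1.36 -5.14  3.16] after [ 0.56 -5.29  3.16]
rail pos [1.000e-01 2.183e+02 1.292e+02] F [ 0.1 -0.4 -0. ] toolx [-0.27  0.96 -0.  ] tooly [0.96 0.27 0.  ] q [ 0.04  0.56 -0.65  1.51  0.36  1.19 -0.41] w -9.829728936308254e-05
```

View pics/c3.png

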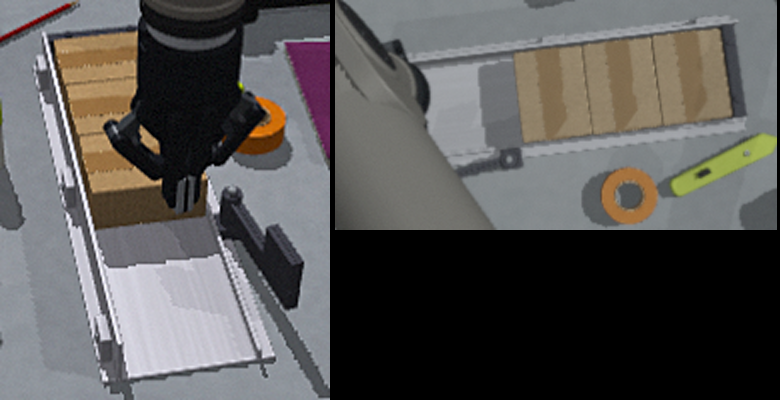

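The composite shows the row home: the three cartons touch, carton_1 is on the stop (735,75), and the gate has not moved (pivot at 510,158 in the right panel). Next I move outside the gate.

Emit:
jog_arm --increments '[{"tx": 0.1, "ty": -0.6, "tz": 0, "roll": 0, "fingers": 0}, {"tx": 0.1, "ty": -0.9, "tz": 0, "roll": 0, "fingers": 0}, {"tx": 0.1, "ty": -1, "tz": 0, "roll": 0, "fingers": 0}, {"tx": 0.2, "ty": -1, "tz": 0, "roll": 0, "fingers": 0}, {"tx": 0.2, "ty": -1, "tz": 0, "roll": 0, "fingers": 0}, {"tx": 0.1, "ty": -0.7, "tz": 0, "roll": 0, "fingers": 0}, {"tx": 0, "ty": 0, "tz": 0, "roll": 0, "fingers": 0}, {"tx": 0, "ty": 0, "tz": 0.6, "roll": 0, "fingers": 0}, {"tx": 0, "ty": 0, "tz": 0.9, "roll": 0, "fingers": 0}, {"tx": 0, "ty": 0, "tz": 0.9, "roll": 0, "fingers": 0}, {"tx": 0, "ty": 0, "tz": 0.9, "roll": 0, "fingers": 0}, {"tx": 0, "ty": 0, "tz": 0, "roll": 0, "fingers": 0}]'

```text
clock: 10.43
tool_pos: [0.424, 0.1975, 0.0423]
orientation: [-1.909, -2.491, 0.013]
wrist_force: [-0.2, -0.6, -0.7]
grip_width: -0.0
grasp_force: 0.0
```

```bash
cat > gg.py <<'E'
from go import *
def gg():
    go([-111,222,45]); o=get_obs(); c,s=np.cos(q[2]),np.sin(q[2]); p=(o['tool_pos']-[q[0],q[1],0])*1000
    v=np.array([c*p[0]+s*p[1]+75,-s*p[0]+c*p[1]-126]); Rt=R.from_rotvec(o['orientation']).as_matrix(); a=q[2]-np.arctan2(Rt[1,1],Rt[0,1])
    u=np.array([np.sin(a),np.cos(a)]); n=np.array([np.cos(a),-np.sin(a)])
    print('tool ang',np.degrees(a).round(1),'r',(v@u).round(1),'e',(-v@n).round(1))
gg()
E
python3 gg.py
```

```text
t 10.4333 world d [23.  9.  3.] roll units 1.43 units before roll [ 0.11  0.96 -0.12] after [ 0.26  0.94 -0.12]
rail pos [-134.4  215.6   42.3] F [-0.2 -0.6 -0.7] toolx [-0.26  0.97 -0.  ] tooly [ 0.97  0.26 -0.01] q [ 0.06  0.44 -0.67  1.95  0.36  0.88 -0.53] w -0.0003055366597239367
tool ang -8.6 r 97.5 e 45.4
```

Emit:
jog_arm --increments '[{"tx": 0.1, "ty": 0.2, "tz": 0, "roll": 0, "fingers": 0}, {"tx": 0.1, "ty": 0.2, "tz": 0, "roll": 0, "fingers": 0}, {"tx": 0, "ty": 0.2, "tz": 0, "roll": 0, "fingers": 0}, {"tx": 0, "ty": 0.2, "tz": 0, "roll": 0, "fingers": 0}, {"tx": 0, "ty": 0.2, "tz": 0, "roll": 0, "fingers": 0}, {"tx": 0, "ty": 0.1, "tz": 0, "roll": 0, "fingers": 0}, {"tx": 0, "ty": 0, "tz": 0, "roll": 0, "fingers": 0}]'

```text
clock: 11.02
tool_pos: [0.4526, 0.2132, 0.0467]
orientation: [1.907, 2.496, 0.002]
wrist_force: [0.5, 0.2, -0.1]
grip_width: 0.004
grasp_force: 0.0
```

```bash
python3 gg.py
```

```text
t 11.0167 world d [-6. -7. -2.] roll units 1.46 units before roll [-0.19 -0.31  0.07] after [-0.24 -0.27  0.07]
rail pos [-104.2  227.9   46.7] F [ 0.5  0.2 -0.1] toolx [-0.26  0.96  0.  ] tooly [0.96 0.26 0.  ] q [ 0.04  0.49 -0.66  1.87  0.37  0.91 -0.54] w 0.004396480207849569
tool ang -8.7 r 105.2 e 13.4
```

Emit:
jog_arm --increments '[{"tx": 0.02, "ty": 0.2, "tz": 0, "roll": 0.5, "fingers": 0}, {"tx": 0.02, "ty": 0.22, "tz": 0, "roll": 0.5, "fingers": 0}, {"tx": 0.02, "ty": 0.22, "tz": 0, "roll": 0.5, "fingers": 0}, {"tx": 0.02, "ty": 0.22, "tz": 0, "roll": 0.5, "fingers": 0}, {"tx": 0.02, "ty": 0.22, "tz": 0, "roll": 0.5, "fingers": 0}, {"tx": 0.02, "ty": 0.22, "tz": 0, "roll": 0.5, "fingers": 0}, {"tx": 0.02, "ty": 0.22, "tz": 0, "roll": 0.5, "fingers": 0}, {"tx": 0.02, "ty": 0.22, "tz": 0, "roll": 0.5, "fingers": 0}, {"tx": 0.02, "ty": 0.22, "tz": 0, "roll": 0.5, "fingers": 0}, {"tx": 0.02, "ty": 0.22, "tz": 0, "roll": 0.5, "fingers": 0}]'

```text
clock: 11.85
tool_pos: [0.5049, 0.2198, 0.0463]
orientation: [-2.489, -1.916, 0.0]
wrist_force: [-0.7, 1.4, -0.5]
grip_width: -0.0
grasp_force: 0.4
```

```bash
python3 gg.py
```

```text
t 11.85 world d [-58. -13.  -1.] roll units -3.56 units before roll [-1.11 -2.12  0.05] after [-0.26 -2.38  0.05]
rail pos [-51.5 228.6  46.3] F [-0.7  1.4 -0.5] toolx [0.26 0.97 0.  ] tooly [ 0.97 -0.26 -0.  ] q [-0.07  0.54 -0.51  1.73  0.32  0.95 -0.96] w -0.00046625136896975725
tool ang 21.3 r 104.1 e 15.5
```

Emit:
jog_arm --increments '[{"tx": 0.02, "ty": 0.22, "tz": 0, "roll": 0.5, "fingers": 0}, {"tx": 0.02, "ty": 0.22, "tz": 0, "roll": 0.5, "fingers": 0}, {"tx": 0.02, "ty": 0.22, "tz": 0, "roll": 0.5, "fingers": 0}, {"tx": 0.02, "ty": 0.22, "tz": 0, "roll": 0.5, "fingers": 0}, {"tx": 0.02, "ty": 0.22, "tz": 0, "roll": 0.5, "fingers": 0}, {"tx": 0.02, "ty": 0.22, "tz": 0, "roll": 0.5, "fingers": 0}, {"tx": 0.02, "ty": 0.22, "tz": 0, "roll": 0.5, "fingers": 0}, {"tx": 0.02, "ty": 0.22, "tz": 0, "roll": 0.5, "fingers": 0}, {"tx": 0.02, "ty": 0.22, "tz": 0, "roll": 0.5, "fingers": 0}, {"tx": 0.02, "ty": 0.22, "tz": 0, "roll": 0.5, "fingers": 0}, {"tx": 0.02, "ty": 0.22, "tz": 0, "roll": 0.5, "fingers": 0}, {"tx": 0.02, "ty": 0.22, "tz": 0, "roll": 0.5, "fingers": 0}]'

```text
clock: 12.85
tool_pos: [0.5638, 0.1914, 0.0464]
orientation: [-2.959, -1.053, -0.0]
wrist_force: [1.5, 1.6, -0.0]
grip_width: -0.003
grasp_force: 0.4
```

```bash
python3 gg.py
```

```text
t 12.85 world d [-117.   15.   -1.] roll units -9.56 units before roll [-3.25 -3.43  0.06] after [ 1.13 -4.59  0.06]
rail pos [  3.8 193.7  46.4] F [ 1.5  1.6 -0. ] toolx [0.78 0.63 0.  ] tooly [ 0.63 -0.78 -0.  ] q [-0.12  0.59 -0.35  1.61  0.23  0.98 -1.42] w -0.0027311334204504936
tool ang 57.3 r 102.8 e 14.5
```

Emit:
jog_arm --increments '[{"tx": 0.01, "ty": 0.22, "tz": 0, "roll": 0.5, "fingers": 0}, {"tx": 0.01, "ty": 0.22, "tz": 0, "roll": 0.5, "fingers": 0}, {"tx": 0.01, "ty": 0.22, "tz": 0, "roll": 0.5, "fingers": 0}, {"tx": 0.01, "ty": 0.22, "tz": 0, "roll": 0.5, "fingers": 0}, {"tx": 0.01, "ty": 0.22, "tz": 0, "roll": 0.5, "fingers": 0}, {"tx": 0.01, "ty": 0.22, "tz": 0, "roll": 0.5, "fingers": 0}, {"tx": 0.01, "ty": 0.22, "tz": 0, "roll": 0.5, "fingers": 0}, {"tx": 0.01, "ty": 0.22, "tz": 0, "roll": 0.5, "fingers": 0}, {"tx": 0.01, "ty": 0.2, "tz": 0, "roll": 0.5, "fingers": 0}, {"tx": 0.01, "ty": 0.15, "tz": 0, "roll": 0.5, "fingers": 0}, {"tx": 0, "ty": 0, "tz": 0, "roll": 0, "fingers": 0}]'

```text
clock: 13.77
tool_pos: [0.5894, 0.1475, 0.0466]
orientation: [-3.128, -0.253, -0.002]
wrist_force: [0.3, 3.9, -1.3]
grip_width: -0.003
grasp_force: 1.7
```

```bash
python3 gg.py
```

```text
t 13.7667 world d [-143.   59.   -2.] roll units -14.55 units before roll [-5.26 -3.25  0.07] after [ 2.99 -5.41  0.09]
rail pos [ 24.2 147.1  46.6] F [ 0.3  3.9 -1.3] toolx [0.99 0.16 0.  ] tooly [ 0.16 -0.99 -0.  ] q [-0.12  0.59 -0.22  1.58  0.14  0.99 -1.79] w -0.003342968485466341
tool ang 87.3 r 100.1 e 16.4
```

Emit:
jog_arm --increments '[{"tx": 0, "ty": 0.08, "tz": 0, "roll": 0.25, "fingers": 0}, {"tx": 0, "ty": 0.08, "tz": 0, "roll": 0.2, "fingers": 0}, {"tx": 0, "ty": 0.08, "tz": 0, "roll": 0, "fingers": 0}, {"tx": 0, "ty": 0.08, "tz": 0, "roll": 0, "fingers": 0}, {"tx": 0, "ty": 0, "tz": 0, "roll": 0, "fingers": 0}]'

```text
clock: 14.18
tool_pos: [0.59, 0.1474, 0.0467]
orientation: [-3.123, -0.189, -0.005]
wrist_force: [1.8, 12.6, -3.9]
grip_width: -0.002
grasp_force: 6.2
```

```bash
python3 gg.py
```

```text
t 14.1833 world d [-143.   59.   -2.] roll units -14.93 units before roll [-5.41 -3.04  0.09] after [ 3.   -5.43  0.15]
rail pos [ 24.8 147.   46.7] F [ 1.8 12.6 -3.9] toolx [0.99 0.12 0.  ] tooly [ 0.12 -0.99 -0.01] q [-0.12  0.59 -0.21  1.58  0.13  0.98 -1.82] w -0.0018374396425005876
tool ang 89.6 r 100.0 e 20.2
```

The tool has stopped moving and the force is rising, so the gate is at its limit. Backing off and lifting.

Emit:
jog_arm --increments '[{"tx": 0, "ty": -0.3, "tz": 0, "roll": 0, "fingers": 0}, {"tx": 0, "ty": -0.3, "tz": 0, "roll": 0, "fingers": 0}, {"tx": 0, "ty": -0.6, "tz": 0, "roll": 0, "fingers": 0}, {"tx": 0, "ty": -0.8, "tz": 0, "roll": 0, "fingers": 0}, {"tx": 0, "ty": -0.5, "tz": -0.8, "roll": 0, "fingers": 0}, {"tx": 0, "ty": -0.5, "tz": -1, "roll": 0, "fingers": 0}, {"tx": -0.5, "ty": -0.5, "tz": -1, "roll": 0, "fingers": 0}, {"tx": -0.5, "ty": -0.5, "tz": -1, "roll": 0, "fingers": 0}, {"tx": -0.5, "ty": -0.5, "tz": -1, "roll": 0, "fingers": 0}, {"tx": 0, "ty": -0.5, "tz": -1, "roll": 0, "fingers": 0}, {"tx": 0, "ty": 0, "tz": 0, "roll": 0, "fingers": 0}, {"tx": 0, "ty": 0, "tz": 0, "roll": 0, "fingers": 0}]'

```text
clock: 15.18
tool_pos: [0.5391, 0.2588, 0.1934]
orientation: [-3.135, -0.183, -0.006]
wrist_force: [0.2, -0.6, -0.2]
grip_width: 0.001
grasp_force: 0.0
```

Run:
```python
import gg
from go import *
save('side','s4.png'); save('top','t4.png')
a=cv2.imread('pics/s4.png')[110:330,200:400]; b=cv2.imread('pics/t4.png')[140:300,165:425]
a=cv2.resize(a,None,fx=1.6,fy=1.6,interpolation=cv2.INTER_CUBIC); b=cv2.resize(b,None,fx=1.8,fy=1.8,interpolation=cv2.INTER_CUBIC)
c=np.zeros((360,790,3),np.uint8); c[:a.shape[0],:320]=a; c[:b.shape[0],322:790]=b; cv2.imwrite('pics/c4.png',c)
g=np.pi/2; d=lambda r,t,z:(-75+r*np.sin(g)+t*np.cos(g),126+r*np.cos(g)-t*np.sin(g),z)
L=W(q,[d(127,-6,79),d(127,6,79),d(77,-6,79),d(0,-6,47),(55.5,108,55),(-55.5,108,55)])
print('side',((proj('side',L)-[200,110])*1.6).round().tolist(),'top',((proj('top',L)-[165,140])*1.8+[322,0]).round().tolist())
```

```text
t 15.1833 world d [ -93.  -52. -148.] roll units -14.97 units before roll [-3.95  1.65  5.92] after [-1.68 -3.91  5.93]
rail pos [-13.1 263.4 193.4] F [ 0.2 -0.6 -0.2] toolx [0.99 0.12 0.  ] tooly [ 0.12 -0.99 -0.  ] q [-0.31  0.44 -0.24  1.43  0.11  1.28 -2.01] w 0.0008113754886647605
tool ang 89.8 r 62.3 e 137.2
side [[134.0, 183.0], [132.0, 176.0], [178.0, 178.0], [242.0, 191.0], [128.0, 185.0], [221.0, 174.0]] top [[487.0, 101.0], [498.0, 100.0], [492.0, 145.0], [502.0, 213.0], [509.0, 98.0], [520.0, 194.0]]
```

View pics/c4.png

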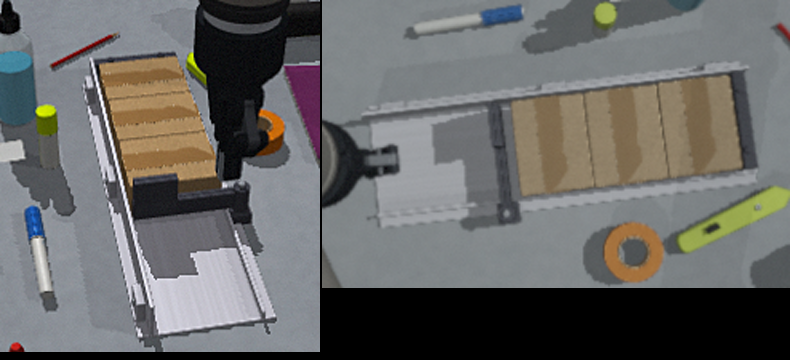

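The picture shows the gate shut across the channel (paddle at 495,125, pivot at 508,213) as predicted. The row is tight against the stop, the arm is clear, and the bystanders are where they were.

```bash
python3 -c "
from station import *
print(finish_job())"
```

```text
the job is handed in; nothing more can be done
None
```

The three cartons are home against the end stop and touching, the gate is fully shut behind them, and the job was handed in at about 15 s on the robot's clock with the arm clear of everything.

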